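Clamp the mended pot foot in its jig

ROBOT

A 6-joint arm with a two-finger parallel gripper is mounted at the origin on the work surface. World frame = base frame: x ahead of the robot, y to its left, z up, the work surface at z = 0. Lengths are in mm, angles in degrees, forces in N, time in s.
With the tool pointing down it reaches from about 300 to 850 mm from the base axis. Payload 4.2 kg.
Tool frame: the origin (TCP) lies midway between the tips of the shut fingers; the grasp point (between the pads) lies pinch_z behind it (pinch_z is the distance from the TCP to the grasp point, in mm); z points along the fingers, y is the line along which they close (so a half turn about z gives the same grasp; the last joint's range is limited). The gripper opens to 91 mm and grips with 3 to 60 N. Pads are 32 mm wide; open, the fingers measure 118 mm over their backs; the gripper's body (76 mm by 178 mm) begins 60 mm behind the grasp point.
Start: joints at [-65.203, 18.312, 89.639, -0, 72.044, -1.146], TCP at [251.559, -517.07, 213.976] pointing down, gripper open.
Joint ranges: [-177.97, 177.97], [-48.28, 115.42], [12.27, 149.76], [-77.06, 257.06], [2.81, 150.46], [-146.56, 146.56]. Speed limits (degrees/s): [147.25, 147.25, 180, 180, 180, 180].

INTERFACE

Orientations are given as [roll, pitch, yaw] about the fixed x, y, z axes, in that order (R = Rz(yaw) Ry(pitch) Rx(roll)).
In Python, from workcell import state, grab_frame, job_done, masks_of, landmark_of, pinch_z gives the robot as it stands. The module is installed in compiled form; this text tells all that it offers.
- The arm moves only by the tool move_arm, never from a script. Its argument "plan" is a list of rows, each an object of numbers: "x", "y", "z": the shift along the tool's x, y, z in mm; "rx", "ry", "rz": the turn, a rotation vector about the tool's x, y, z in rad. A call has 1 to 10 rows; each row shifts and turns the commanded pose from where the row before left it, along the tool's axes as they then stand; what a row does not reach is not made up. A row lasts 1/10 s, in which the tool goes at most 50 mm and 8.59 degrees, less where a joint would pass 70% of its speed; a pose out of reach is approached as far as the arm can. A call is refused whole if a number of a shift passes 50 or a number of a turn 0.15, either way. A call with a gripper value outside its range is refused whole. "grip" is the opening, from 0 (shut) to 1 (fully open), set as the call begins (left out, the last holds). The fingers move at their own pace and stop on an object; "squeeze" is the grip in N (left out, the last holds). Time passes only in rows, so rows that do not move let the fingers close. It gives the time, the measured TCP pose, the force, the opening and the grip force at its end, in the units of the state.
- state(): the state, without advancing time (a new reading comes with each control period).
- grab_frame(name): name is "side" or "top"; returns a dict with "img" (384x512x3 uint8, red, green, blue), "z_map" (384x512 float32, mm along the optical axis (not along the pixel's ray), 0 where there is no reading), "fx", "fy", "cx", "cy" (pixels), "dist" ([k1, k2, p1, p2, k3] as OpenCV has them; the pictures are not rectified), "rvec" (rotation vector, rad) and "tvec" (3), from world to camera coordinates, as OpenCV has them. Camera axes: x right, y down, z forward; pixel columns grow to the right and rows downward; lengths in mm; the calibration is good to about 2 mm. A picture is of the moment at which its call begins.
- job_done(): hands the job in; it is judged then, once.
Trained networks look in the newest picture that a camera, given by its name, has taken for a name from the list of things; names that differ only in an ending like _2 or _b are one class to them, and where a whole thing is asked for, a point or a joint stands for the part that bears it (a point fixed in the world has none). Each returns a list of dicts, best first, with "p" (0 to 1); they miss things now and then, are a little off and sometimes report something else, mostly with a low value. They report only what shows in the picture. A call takes as long as a camera call. They do not tell look-alikes from the thing itself.
- masks_of(camera, label): "pixels" (384x512 bool, what is visible of it) and "box" ([centre column, centre row, width, height] in pixels, round what is visible of it).
- landmark_of(camera, label): "point" ([column, row] in pixels: a listed point, or the origin of a listed thing).
The state is a dict: "time_s": time; "qpos": joint angles; "qvel": joint speeds; "effort": joint torques, N m; "ee_pos": TCP position; "ee_rot": TCP orientation; "force": force on the tool from outside, world axes, zero at the start; "torque": the same for the moment, N m; "gripper_width": finger opening in mm; "gripper_force": force on a finger pad.
Only numpy, scipy, OpenCV 4.12 (cv2) and the standard library are available. Lean on these libraries where they do the work, as an engineer would, in place of code of your own. Each camera call takes 0.05 s, during which the arm holds its last target. There are 200 camera calls.

TASK

On the plywood mending jig, push the white ceramic pot foot along its channel until it rests against the end stop, under the raised clamp arm; then push the clamp's red handle over past centre so that it snaps shut with its rubber pad down on the foot. Use the fingers only to push: the foot must stay down in its channel, never lifted or tipped, and the handle must not be moved over before the foot is at the stop. Take the hand away at the end and do not disturb the other things lying about.

Things in the scene. Friction and masses are not known exactly. Their poses are not given: they have to be found in the camera images.
- jig: Fixed plywood board 220 (x) x 340 (y) x 18 mm on the work surface; origin centre of underside, z up. A channel runs along its y at x +35 mm between two rails 12 mm high, 8 thick, 48 apart inside, y -110 to +130 mm, closed by the end stop at its -y end. The clamp's steel bracket stands beside it (x -52 to -15, y -85 to -35 mm, 58 mm above the board). Glue bottle near x -75, y +120 mm.
- stop (a point): Centre of the dark wooden end stop's inner face, at the board's top (jig x +35, y -110, z 18 mm); the stop is 24 mm high above the board and closes the -y end of the channel.
- home (a point): Point on the board's top in the channel, 50 mm to +y of the end stop and right below where the clamp pad comes down; axes as jig. The foot's origin is here when the foot rests against the stop; slide it in the jig's -y direction.
- foot: Loose white ceramic pot foot lying in the channel, 180 to 350 g: 44 (x) x 100 (y) x 28 mm high, two legs and a bridge; at its +y end a lip 12 mm long rises to 38 mm, so the +y end is an upright face 44 wide, 38 high. Origin centre of underside, z up, axes as the jig's. Starts 55 to 95 mm to +y of home; slides with less than 5 N.
- clamp (a joint): Toggle clamp lever, rad, about the jig's y. 0 = open, as it starts: arm raised, red handle leaning to -x. Dead centre 0.6, handle upright; an over-centre spring drives it away from there either way (0.3 Nm at 0, about 4 N at the handle's end, less nearer centre). Past 0.6 it snaps on by itself, handle to +x, until the pad meets the foot at about 1.15 (limit 1.30 with no foot).
- clamp_hinge (a point): The clamp's hinge axis, 68 mm above the work surface, 65 mm to the -x side of the channel's centre line, beside home.
- handle_tip (a point): End of the axis of the red handle, a round bar 20 mm thick, 85 mm from the hinge (red from 35 mm out); its rounded end reaches 10 mm beyond. Open: 49 mm to -x of the hinge, 138 mm above the work surface; upright 153 mm; shut: 44 mm to +x, 141 mm. Free to push from its -x side.
- pad (a point): Centre of the face of the clamp's rubber pad (18 mm across) on a steel arm 12 mm wide. Open, the arm stands up beside the channel over home, its top about 140 mm above the work surface; shut, the pad presses with about 4 N on the foot's bridge, 46 mm above the work surface.
- pots: Bystander: two nested black plastic pots, 112 mm across, 117 mm high; origin centre of underside.
- cultivator: Bystander: red plastic hand cultivator lying down, about 265 mm long, 80 mm wide; origin near its middle, x towards the tines.
- widger: Bystander: flat stainless steel widger, 170 x 18 x 4 mm, lying on the jig along its far edge; origin near its middle.
- glue: Bystander: white glue bottle with orange cap, 34 mm across, 85 mm high, standing on the jig; origin centre of underside.
- claypot: Bystander: terracotta pot, 90 mm across, 85 mm high; origin centre of underside.
- reel: Bystander: green plastic wire reel, 64 mm across, 47 mm high; origin centre of underside.
Things that resemble listed ones, but are neither listed nor needed, are in the scene too. Leave any yellow look-alike of the foot alone.

How it is judged:
By the outcome, as a careful person would: the job done as asked, in the order asked, and still so for the second after the job is handed in, with the robot touching nothing.
It also fails if it takes over 45 s, if anything falls off the work surface, if the arm or the gripper's body presses on something with over 40 N, if the wrist force passes 120 N, or if a joint passes its speed limit or range.

## Working session

There is one attempt and no reset: what is moved stays moved. The work goes in short steps, Python scripts to look and compute and a tool call to move; the robot and the scene stay as the last step left them, time stands still between calls to the robot, and variables do not carry over. Pictures are saved under pics/ and viewed, at most 10 in all, crops included, and the job is handed in when it is done.

Besides the shell and the picture viewer there is one more tool, called after "Request:" as name([rows], argument=value, ...), one row to a line, values as JSON. move_arm: Moves the arm, as the interface text tells. Its arguments: {"type":"object","properties":{"plan":{"type":"array","items":{"type":"object","properties":{"x":{"type":"number"},"y":{"type":"number"},"z":{"type":"number"},"rx":{"type":"number"},"ry":{"type":"number"},"rz":{"type":"number"}}}},"grip":{"type":"number"},"squeeze":{"type":"number"}},"required":["plan"]}

```bash
mkdir -p pics; cat > h.py <<'E'
import numpy as np,cv2
from workcell import *
def cam(f):
    K=np.array([[f['fx'],0,f['cx']],[0,f['fy'],f['cy']],[0,0,1.]]);R=cv2.Rodrigues(np.array(f['rvec'],float))[0]
    return K,np.array(f['dist'],float),R,np.array(f['tvec'],float).reshape(3)
def world(f,px,z=None):
    K,d,R,t=cam(f);px=np.atleast_2d(np.array(px,float))
    n=cv2.undistortPoints(px[:,None],K,d)[:,0];r=np.c_[n,np.ones(len(n))]
    if z is None:
        p=np.round(px).astype(int);s=f['z_map'][p[:,1],p[:,0]][:,None]
        return (r*s-t)@R
    c=-R.T@t;w=r@R
    return c+w*((z-c[2])/w[:,2])[:,None]
def proj(f,P):
    K,d,R,t=cam(f);return cv2.projectPoints(np.atleast_2d(np.array(P,float)),cv2.Rodrigues(R)[0],t,K,d)[0][:,0]
E
python3 - <<'E'
from h import *
for c in ['top','side']:
    f=grab_frame(c);cv2.imwrite(f'pics/{c}0.png',f['img'][...,::-1])
    for l in ['jig','stop','home','foot','clamp_hinge','handle_tip','pad','glue','pots','reel','claypot','cultivator','widger']:
        for r in landmark_of(c,l)[:2]:
            print(c,l,round(r['p'],2),np.round(r['point']),np.round(world(f,r['point'])[0]))
print(pinch_z if not callable(pinch_z) else pinch_z(),state())
E
```

```text
top jig 0.89 [237. 180.] [537.  19.  29.]
top stop 0.95 [274. 178.] [ 541. -100.   45.]
top home 0.74 [260. 172.] [563. -54.  19.]
top foot 0.96 [230. 169.] [569.  43.  45.]
top foot 0.79 [278. 245.] [ 328. -113.   30.]
top clamp_hinge 0.93 [257. 190.] [499. -43.  86.]
top handle_tip 0.77 [257. 207.] [443. -42. 147.]
top pad 0.77 [259. 176.] [538. -47. 124.]
top pad 0.31 [111. 218.] [411. 411.  57.]
top glue 0.57 [197. 200.] [466. 143.  70.]
top glue 0.31 [255. 173.] [559. -38.  20.]
top pots 0.92 [112. 222.] [399. 408.  59.]
top reel 0.72 [372. 146.] [ 646. -412.   48.]
top claypot 0.59 [118. 162.] [593. 409.  12.]
top cultivator 0.56 [368. 216.] [ 423. -404.   17.]
top widger 0.47 [239. 148.] [640.  13.  18.]
side jig 0.77 [249. 226.] [517.  33.  18.]
side jig 0.68 [265. 200.] [490. -36.  81.]
side stop 0.77 [249. 202.] [565. -91.  16.]
side home 0.63 [244. 212.] [547.  -1.  43.]
side home 0.49 [260. 159.] [ 639. -413.    4.]
side foot 0.95 [231. 225.] [561.  76.  43.]
side foot 0.74 [298. 263.] [327. 142.  24.]
side clamp_hinge 0.67 [263. 199.] [497. -37.  80.]
side handle_tip 0.6
[... 477 characters left out ...]
.] [625.  34.  20.]
18.8 {'time_s': 1.4, 'qpos': array([-6.52022919e+01,  1.83098257e+01,  8.96390300e+01,  1.22358836e-04,
        7.20446860e+01, -1.14592922e+00]), 'qvel': array([ 0.0365291 ,  0.02686171, -0.01084515,  0.00525058,  0.05534954,
        0.04012866]), 'effort': array([ 1.74789243e-04, -4.12353158e+01, -2.32228428e+01,  7.27367727e-02,
        3.78186582e-02, -1.06948298e-05]), 'ee_pos': array([ 251.56008322, -517.06238232,  213.9965348 ]), 'ee_rot': array([1.79993541e+02, 1.27783039e-05, 2.59435996e+01]), 'force': array([ 0.14313564, -0.74547424, -0.23818091]), 'torque': array([ 0.00214074, -0.01906512,  0.02143295]), 'gripper_force': 0.0, 'gripper_width': 91.08113037949616}
```

```bash
python3 - <<'E'
from h import *
f=grab_frame('top');g=grab_frame('side')
a=cv2.resize(f['img'][110:270,150:310],None,fx=2.5,fy=3.5)
a=cv2.resize(f['img'][110:270,150:310],(600,600),interpolation=cv2.INTER_CUBIC);cv2.imwrite('pics/a.png',a[...,::-1])
b=cv2.resize(g['img'][140:300,170:370],(750,600),interpolation=cv2.INTER_CUBIC);cv2.imwrite('pics/b.png',b[...,::-1])
# geometry: jig yaw from board-top depth points
u,v=np.meshgrid(np.arange(150,310),np.arange(110,270));P=world(f,np.c_[u.ravel(),v.ravel()])
m=(P[:,2]>12)&(P[:,2]<24)&(P[:,0]>380)&(abs(P[:,1])<230)
print(m.sum(),cv2.minAreaRect(P[m][:,:2].astype(np.float32)),np.median(P[m][:,2]))
for l,cm,F in [('foot','top',f),('foot','side',g)]:
    r=masks_of(cm,l)[0];v,u=np.nonzero(r['pixels']);Q=world(F,np.c_[u,v])
    for lo,hi in [(40,52),(52,62)]:
        q=Q[(Q[:,2]>lo)&(Q[:,2]<hi)]
        if len(q)>4: print(cm,r['p'],lo,len(q),np.percentile(q,[2,50,98],axis=0).round(1).tolist(),cv2.minAreaRect(q[:,:2].astype(np.float32)))
for y0,y1 in[(-0,0)]:
    pass
H=P[(P[:,2]>75)&(abs(P[:,1]+40)<60)]
for k in range(75,165,10):
    q=H[(H[:,2]>=k)&(H[:,2]<k+10)]
    if len(q):print(k,len(q),q.min(0).round(),q.max(0).round())
E
```

```text
5327 ((532.6216430664062, 20.138809204101562), (346.2596130371094, 220.2015838623047), 84.67733764648438) 18.129673869462213
top 0.91 40 8 [[360.3, -122.7, 40.2], [363.5, -102.3, 42.4], [366.8, -90.4, 45.0]] ((364.769775390625, -106.66522216796875), (6.090998649597168, 35.39493179321289), 16.193626403808594)
75 21 [489. -56.  75.] [509. -25.  84.]
85 10 [489. -46.  86.] [504. -37.  92.]
95 17 [475. -46.  96.] [506. -28. 105.]
105 25 [468. -46. 106.] [514. -28. 114.]
115 29 [462. -51. 116.] [546. -28. 125.]
125 48 [455. -51. 125.] [546. -27. 134.]
135 37 [440. -45. 135.] [529. -27. 145.]
145 11 [442. -42. 145.] [454. -30. 151.]
```

View pics/a.png

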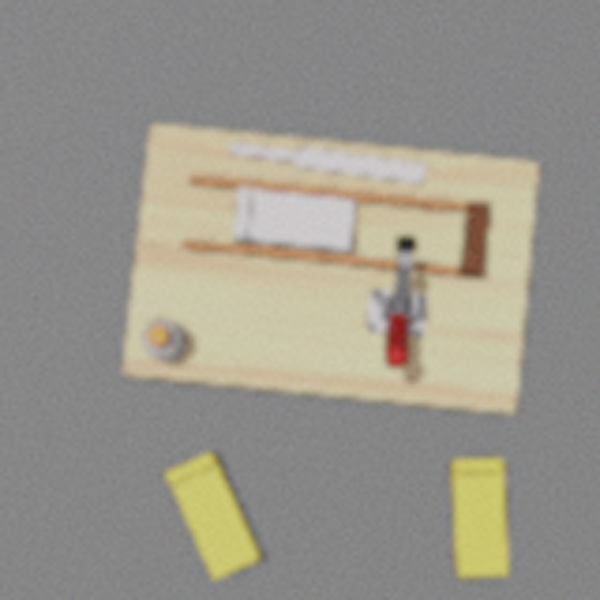

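View pics/b.png

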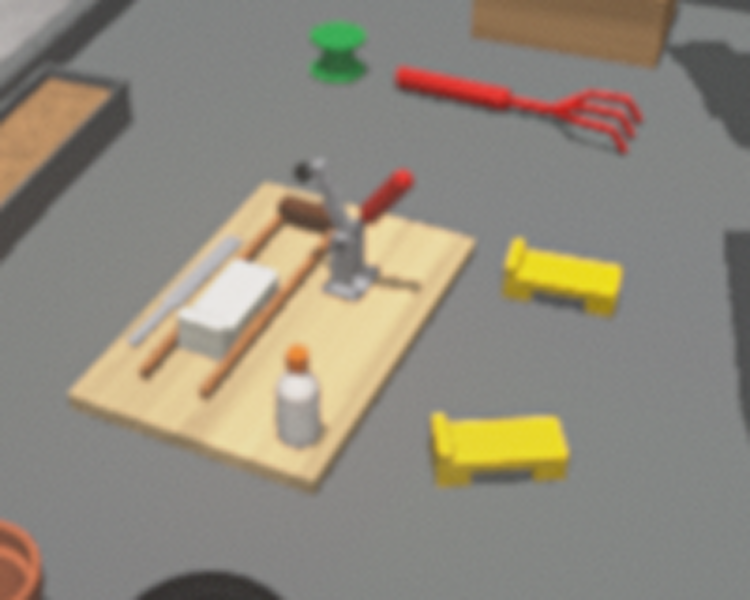

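View pics/side0.png

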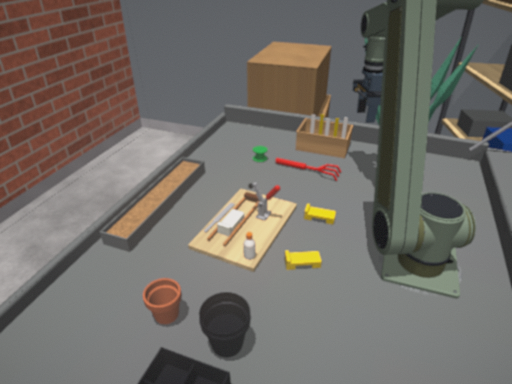

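The crop shows the white foot in its channel, with the lip at its left end (crop columns 235–355, row 220). The dark stop is at (475, 240), the red handle at (398, 340) and the glue at (165, 340). The two yellow look-alikes are off the board. I'll check the jig pose with an overlay and locate the lip.

```bash
cat >> h.py <<'E'
C=np.array([532.6,20.1]);A=np.radians(-5.32)
RJ=np.array([[np.cos(A),-np.sin(A)],[np.sin(A),np.cos(A)]])
def j2w(p): p=np.atleast_2d(np.array(p,float));return np.c_[p[:,:2]@RJ.T+C,p[:,2]]
def w2j(p): p=np.atleast_2d(p);return np.c_[(p[:,:2]-C)@RJ,p[:,2]]
E
python3 - <<'E'
from h import *
f=grab_frame('top');I=f['img'].astype(int)
u,v=np.meshgrid(np.arange(150,310),np.arange(110,270));px=np.c_[u.ravel(),v.ravel()]
J=w2j(world(f,px)); J56=w2j(world(f,px,46)); J42=w2j(world(f,px,42)); c=I[px[:,1],px[:,0]]
def rep(n,m,Q): print(n,m.sum(),np.percentile(Q[m],[1,50,99],axis=0).round(1).tolist(),'mean',Q[m].mean(0).round(1))
sat=c.max(1)-c.min(1)
ch=(abs(J56[:,0]-35)<30)&(abs(J56[:,1]-30)<80)
rep('white',ch&(sat<28)&(c.min(1)>140),J56)
rep('foot depth',ch&(J[:,2]>38),J); rep('lip',ch&(J[:,2]>51),J)
rep('stop',(c[:,0]>c[:,2]+30)&(c[:,0]<140)&(c[:,0]-c[:,1]>25)&(c[:,1]>40)&(abs(J42[:,1]+110)<30)&(abs(J42[:,0]-35)<40),J42)
rep('red',(c[:,0]>c[:,1]+80)&(abs(c[:,1]-c[:,2])<30)&(abs(J[:,1]+60)<30),J)
x=cv2.resize(f['img'][110:270,150:310],(600,600),interpolation=cv2.INTER_CUBIC)[...,::-1].copy()
def poly(P): cv2.polylines(x,[np.round(((proj(f,j2w(P))-[150,110]+.5)*3.75)*1).astype(np.int32)],True,(255,0,0),1)
poly([[-110,-170,18],[110,-170,18],[110,170,18],[-110,170,18]])
poly([[11,-110,30],[59,-110,30],[59,130,30],[11,130,30]])
poly([[11,-110,42],[59,-110,42],[59,-122,42],[11,-122,42]])
poly([[-79,-60,138],[-30,-60,68],[-30,-60,68]])
cv2.imwrite('pics/c.png',x)
E
```

```text
white 454 [[14.1, -19.2, 46.0], [35.9, 30.8, 46.0], [58.1, 81.2, 46.0]] mean [36. 31. 46.]
foot depth 437 [[13.2, -18.0, 39.3], [34.4, 32.5, 46.3], [56.5, 80.5, 60.9]] mean [33.8 32.  53.4]
lip 68 [[-160.4, -35.9, 51.1], [35.4, 73.8, 54.2], [56.2, 81.2, 1474.1]] mean [29.6 62.9 96.5]
stop 90 [[6.5, -131.5, 42.0], [33.2, -124.0, 42.0], [62.6, -111.6, 42.0]] mean [  33.8 -123.5   42. ]
red 46 [[-81.5, -69.6, 105.1], [-65.7, -64.6, 133.8], [-43.9, -59.2, 152.2]] mean [-64.6 -64.5 131.9]
```

View pics/c.png

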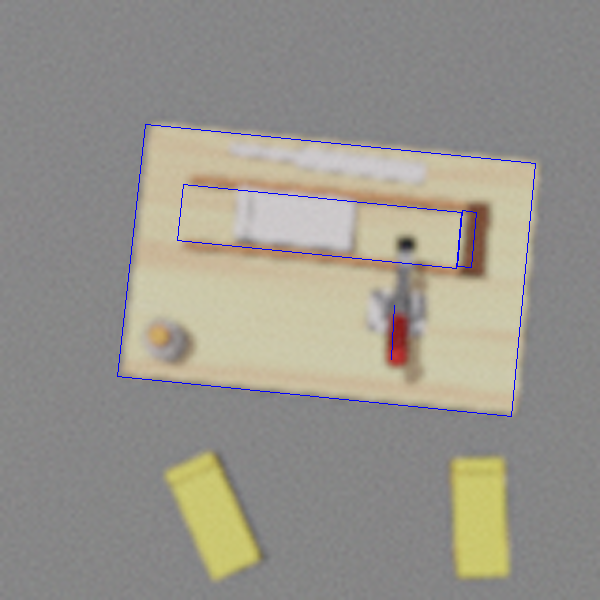

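The overlay sits about 4 mm too far to +y, so the jig centre becomes about (532.2, 16.1), yaw −5.3°. The foot's lip face is then at jig y ≈ +84. I'll go above its +y end with the fingers shut, and turn the tool so its narrow side faces the clamp.

Request:
move_arm([
  {"x":38.3,"y":-29.1},
  {"x":38.3,"y":-29.1},
  {"x":38.3,"y":-29.1},
  {"x":38.3,"y":-29.1},
  {"x":38.3,"y":-29.1},
  {"x":38.3,"y":-29.1},
  {"x":38.3,"y":-29.1},
  {"x":38.3,"y":-29.1},
  {"x":38.3,"y":-29.1},
  {"x":38.3,"y":-29.1},
], grip=0)

```text
schema error: expected keys x, y, z, rx, ry, rz
```

Request:
move_arm([
  {"x":38.3,"y":-29.1},
  {"x":38.3,"y":-29.1},
  {"x":38.3,"y":-29.1},
  {"x":38.3,"y":-29.1},
  {"x":38.3,"y":-29.1},
])

```text
schema error: expected keys x, y, z, rx, ry, rz
```

Request:
move_arm([
  {"rz":-0.1466},
  {"rz":-0.1466},
  {"rz":-0.1466},
  {"rz":-0.1466},
  {"rz":-0.1466},
  {"rz":-0.1466},
  {"rz":-0.1466},
  {},
])

```text
schema error: expected keys x, y, z, rx, ry, rz
```

Request:
move_arm([
  {"x":38.3,"y":-29.1,"z":0,"rx":0,"ry":0,"rz":0},
  {"x":38.3,"y":-29.1,"z":0,"rx":0,"ry":0,"rz":0},
  {"x":38.3,"y":-29.1,"z":0,"rx":0,"ry":0,"rz":0},
  {"x":38.3,"y":-29.1,"z":0,"rx":0,"ry":0,"rz":0},
  {"x":38.3,"y":-29.1,"z":0,"rx":0,"ry":0,"rz":0},
  {"x":38.3,"y":-29.1,"z":0,"rx":0,"ry":0,"rz":0},
  {"x":38.3,"y":-29.1,"z":0,"rx":0,"ry":0,"rz":0},
  {"x":38.3,"y":-29.1,"z":0,"rx":0,"ry":0,"rz":0},
  {"x":38.3,"y":-29.1,"z":0,"rx":0,"ry":0,"rz":0},
  {"x":38.3,"y":-29.1,"z":0,"rx":0,"ry":0,"rz":0},
], grip=0)

```text
time_s: 2.65
ee_pos: [469.3, -86.0, 214.3]
ee_rot: [180.0, -0.0, 26.0]
force: [0.6, -0.5, -0.2]
gripper_width: 14.4
gripper_force: 0.0
```

Request:
move_arm([
  {"x":38.3,"y":-29.1,"z":0,"rx":0,"ry":0,"rz":0},
  {"x":38.3,"y":-29.1,"z":0,"rx":0,"ry":0,"rz":0},
  {"x":38.3,"y":-29.1,"z":0,"rx":0,"ry":0,"rz":0},
  {"x":38.3,"y":-29.1,"z":0,"rx":0,"ry":0,"rz":0},
  {"x":38.3,"y":-29.1,"z":0,"rx":0,"ry":0,"rz":0},
])

```text
time_s: 3.15
ee_pos: [577.8, 128.8, 214.0]
ee_rot: [180.0, -0.0, 26.0]
force: [1.6, -0.5, 0.2]
gripper_width: 0.8
gripper_force: 0.0
```

Request:
move_arm([
  {"x":0,"y":0,"z":0,"rx":0,"ry":0,"rz":-0.1466},
  {"x":0,"y":0,"z":0,"rx":0,"ry":0,"rz":-0.1466},
  {"x":0,"y":0,"z":0,"rx":0,"ry":0,"rz":-0.1466},
  {"x":0,"y":0,"z":0,"rx":0,"ry":0,"rz":-0.1466},
  {"x":0,"y":0,"z":0,"rx":0,"ry":0,"rz":-0.1466},
  {"x":0,"y":0,"z":0,"rx":0,"ry":0,"rz":-0.1466},
  {"x":0,"y":0,"z":0,"rx":0,"ry":0,"rz":-0.1466},
  {"x":0,"y":0,"z":0,"rx":0,"ry":0,"rz":0},
])

```text
time_s: 3.95
ee_pos: [577.2, 126.8, 213.9]
ee_rot: [180.0, 0.0, 84.7]
force: [0.9, -0.6, -0.5]
gripper_width: 0.7
gripper_force: 0.0
```

Request:
move_arm([
  {"x":2,"y":0,"z":40,"rx":0,"ry":0,"rz":0},
  {"x":2,"y":0,"z":40,"rx":0,"ry":0,"rz":0},
  {"x":2,"y":0,"z":40,"rx":0,"ry":0,"rz":0},
  {"x":0,"y":0,"z":24,"rx":0,"ry":0,"rz":0},
  {"x":0,"y":0,"z":10,"rx":0,"ry":0,"rz":0},
  {"x":0,"y":0,"z":0,"rx":0,"ry":0,"rz":0},
])

```text
time_s: 4.55
ee_pos: [577.2, 132.6, 58.9]
ee_rot: [-179.9, 0.0, 84.6]
force: [-0.2, 0.1, 0.3]
gripper_width: 0.4
gripper_force: 0.0
```

```bash
python3 - <<'E'
from h import *
g=grab_frame('side')
b=cv2.resize(g['img'][160:280,170:330],(800,600),interpolation=cv2.INTER_CUBIC);cv2.imwrite('pics/d.png',b[...,::-1])
E
```

```text
(no output)
```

View pics/d.png

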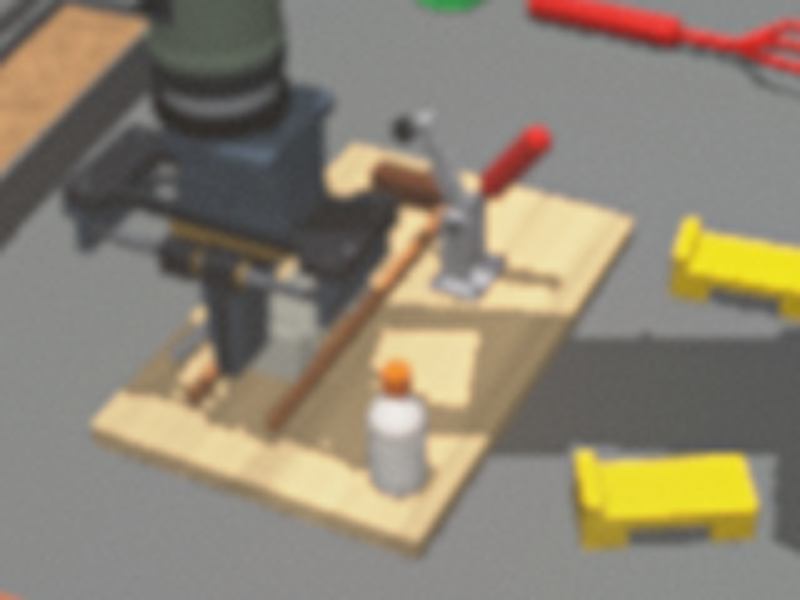

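The shut fingertip is at about (235, 365), just on the +y side of the foot and clear of the glue bottle. I'll check that projection against the model.

```bash
sed -i 's/^C=.*/C=np.array([532.2,16.1]);A=np.radians(-5.32)/' h.py; python3 - <<'E'
from h import *
g=grab_frame('side');s=state()
q=lambda P:((proj(g,P)-[170,160]+.5)*5).round().tolist()
print(q(s['ee_pos']),w2j(s['ee_pos']).round(1),q(j2w([[13,84,18],[57,84,18],[57,84,56],[13,84,56],[11,130,30],[59,130,30]])))
E
```

```text
[[238.0, 353.0]] [[ 35.7 120.7  61.2]] [[305.0, 383.0], [243.0, 363.0], [239.0, 315.0], [302.0, 335.0], [269.0, 415.0], [199.0, 391.0]]
```

Request:
move_arm([
  {"x":0,"y":0,"z":15,"rx":0,"ry":0,"rz":0},
  {"x":0,"y":0,"z":12,"rx":0,"ry":0,"rz":0},
  {"x":0,"y":0,"z":3,"rx":0,"ry":0,"rz":0},
  {"x":-4,"y":0,"z":0,"rx":0,"ry":0,"rz":0},
  {"x":-4,"y":0,"z":0,"rx":0,"ry":0,"rz":0},
  {"x":-4,"y":0,"z":0,"rx":0,"ry":0,"rz":0},
  {"x":-4,"y":0,"z":0,"rx":0,"ry":0,"rz":0},
  {"x":-4,"y":0,"z":0,"rx":0,"ry":0,"rz":0},
  {"x":-4,"y":0,"z":0,"rx":0,"ry":0,"rz":0},
  {"x":-4,"y":0,"z":0,"rx":0,"ry":0,"rz":0},
])

```text
time_s: 5.65
ee_pos: [575.6, 104.9, 30.3]
ee_rot: [179.9, -0.0, 84.7]
force: [0.7, 2.7, 2.3]
gripper_width: 0.4
gripper_force: 1.4
```

Request:
move_arm([
  {"x":-5,"y":0,"z":0,"rx":0,"ry":0,"rz":0},
  {"x":-5,"y":0,"z":0,"rx":0,"ry":0,"rz":0},
  {"x":-5,"y":0,"z":0,"rx":0,"ry":0,"rz":0},
  {"x":-5,"y":0,"z":0,"rx":0,"ry":0,"rz":0},
  {"x":-5,"y":0,"z":0,"rx":0,"ry":0,"rz":0},
  {"x":-5,"y":0,"z":0,"rx":0,"ry":0,"rz":0},
  {"x":-5,"y":0,"z":0,"rx":0,"ry":0,"rz":0},
  {"x":-5,"y":0,"z":0,"rx":0,"ry":0,"rz":0},
  {"x":-5,"y":0,"z":0,"rx":0,"ry":0,"rz":0},
  {"x":-5,"y":0,"z":0,"rx":0,"ry":0,"rz":0},
])

```text
time_s: 6.65
ee_pos: [570.5, 54.6, 29.9]
ee_rot: [-180.0, 0.0, 84.7]
force: [-0.5, 2.4, 1.6]
gripper_width: 0.7
gripper_force: 1.4
```

```bash
python3 - <<'E'
from h import *
s=state();print(w2j(s['ee_pos']),s['force'])
g=grab_frame('side')
b=cv2.resize(g['img'][160:280,170:330],(800,600),interpolation=cv2.INTER_CUBIC);cv2.imwrite('pics/e.png',b[...,::-1])
E
```

```text
[[34.60391151 41.93191439 29.9322976 ]] [-0.509551    2.43433149  1.64833658]
```

View pics/e.png

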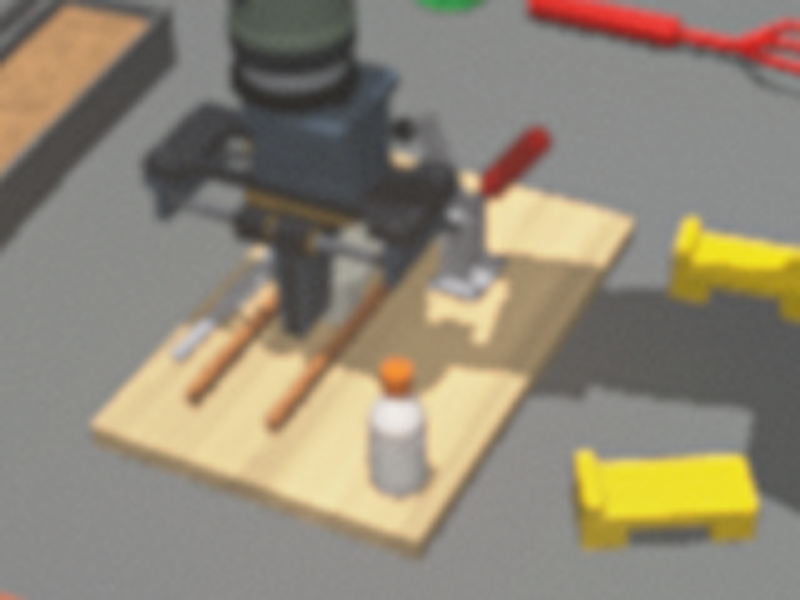

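The foot is sliding in its channel ahead of the fingers at (300, 290), and the clamp is untouched.

Request:
move_arm([
  {"x":-5,"y":0,"z":0,"rx":0,"ry":0,"rz":0},
  {"x":-5,"y":0,"z":0,"rx":0,"ry":0,"rz":0},
  {"x":-5,"y":0,"z":0,"rx":0,"ry":0,"rz":0},
  {"x":-4,"y":0,"z":0,"rx":0,"ry":0,"rz":0},
  {"x":-3,"y":0,"z":0,"rx":0,"ry":0,"rz":0},
  {"x":-2,"y":0,"z":0,"rx":0,"ry":0,"rz":0},
  {"x":-2,"y":0,"z":0,"rx":0,"ry":0,"rz":0},
  {"x":-2,"y":0,"z":0,"rx":0,"ry":0,"rz":0},
])

```text
time_s: 7.5
ee_pos: [567.9, 27.0, 29.8]
ee_rot: [-180.0, 0.0, 84.7]
force: [0.5, 2.0, 0.6]
gripper_width: 0.6
gripper_force: 0.9
```

Request:
move_arm([
  {"x":-2,"y":0,"z":0,"rx":0,"ry":0,"rz":0},
  {"x":-1.5,"y":0,"z":0,"rx":0,"ry":0,"rz":0},
  {"x":-1,"y":0,"z":0,"rx":0,"ry":0,"rz":0},
])

```text
time_s: 7.8
ee_pos: [567.5, 22.5, 29.9]
ee_rot: [-180.0, 0.0, 84.7]
force: [1.0, 1.3, -0.1]
gripper_width: 0.4
gripper_force: 0.7
```

Request:
move_arm([
  {"x":-1,"y":0,"z":0,"rx":0,"ry":0,"rz":0},
  {"x":-1,"y":0,"z":0,"rx":0,"ry":0,"rz":0},
])

```text
time_s: 8.0
ee_pos: [567.4, 20.8, 29.9]
ee_rot: [-180.0, -0.0, 84.7]
force: [1.0, 4.4, -0.3]
gripper_width: 0.1
gripper_force: 2.3
```

Request:
move_arm([
  {"x":-1,"y":0,"z":0,"rx":0,"ry":0,"rz":0},
  {"x":-1,"y":0,"z":0,"rx":0,"ry":0,"rz":0},
])

```text
time_s: 8.2
ee_pos: [567.6, 20.7, 30.0]
ee_rot: [180.0, -0.2, 84.6]
force: [0.5, 11.8, 0.8]
gripper_width: 0.6
gripper_force: 5.9
```

Request:
move_arm([
  {"x":-1,"y":0,"z":0,"rx":0,"ry":0,"rz":0},
  {"x":-1,"y":0,"z":0,"rx":0,"ry":0,"rz":0},
])

```text
time_s: 8.4
ee_pos: [567.6, 20.7, 30.2]
ee_rot: [180.0, -0.4, 84.6]
force: [0.9, 18.8, -0.6]
gripper_width: 0.3
gripper_force: 9.3
```

It stopped dead at jig y ≈ +8 and the force climbed to 19 N, so the foot is at the stop. I'll back off and rise, then go over to the −x side of the handle.

Request:
move_arm([
  {"x":10,"y":0,"z":0,"rx":0,"ry":0,"rz":0},
  {"x":18,"y":0,"z":0,"rx":0,"ry":0,"rz":0},
  {"x":0,"y":0,"z":-37,"rx":0,"ry":0,"rz":0},
  {"x":0,"y":0,"z":-37,"rx":0,"ry":0,"rz":0},
  {"x":0,"y":0,"z":-37,"rx":0,"ry":0,"rz":0},
  {"x":0,"y":0,"z":-37,"rx":0,"ry":0,"rz":0},
  {"x":0,"y":0,"z":-37,"rx":0,"ry":0,"rz":0},
  {"x":0,"y":0,"z":0,"rx":0,"ry":0,"rz":0},
])

```text
time_s: 9.2
ee_pos: [572.6, 44.3, 220.7]
ee_rot: [179.4, -0.0, 84.7]
force: [0.4, 0.7, 0.4]
gripper_width: -0.1
gripper_force: 0.0
```

Request:
move_arm([
  {"x":-18,"y":-33,"z":0,"rx":0,"ry":0,"rz":0},
  {"x":-18,"y":-33,"z":0,"rx":0,"ry":0,"rz":0},
  {"x":-18,"y":-33,"z":0,"rx":0,"ry":0,"rz":0},
  {"x":-18,"y":-33,"z":0,"rx":0,"ry":0,"rz":0},
  {"x":-18,"y":-33,"z":0,"rx":0,"ry":0,"rz":0},
  {"x":0,"y":0,"z":0,"rx":0,"ry":0,"rz":0},
  {"x":0,"y":0,"z":0,"rx":0,"ry":0,"rz":0},
])

```text
time_s: 9.9
ee_pos: [396.7, -30.3, 214.8]
ee_rot: [180.0, 0.0, 84.7]
force: [-0.1, 0.3, 0.6]
gripper_width: 0.6
gripper_force: 0.0
```

```bash
python3 - <<'E'
from h import *
s=state();print(w2j(s['ee_pos']),s['force'],s['time_s'])
f=grab_frame('top');g=grab_frame('side')
a=cv2.resize(f['img'][120:250,170:290],(400,433),interpolation=cv2.INTER_CUBIC)
b=cv2.resize(g['img'][165:265,200:300],(400,433),interpolation=cv2.INTER_CUBIC);cv2.imwrite('pics/f.png',np.hstack([a,b])[...,::-1])
c=g['img'].astype(int);v,u=np.nonzero((c[...,0]>c[...,1]+80)&(abs(c[...,1]-c[...,2])<30));J=w2j(world(g,np.c_[u,v]))
m=(abs(J[:,1]+60)<30)&(J[:,2]>80);print(np.percentile(J[m],[2,50,98],axis=0).round(1))
E
```

```text
[[-130.58777847  -58.74351429  214.78761532]] [-0.12850778  0.33496344  0.56008683] 9.9
[[-142.9  -71.9   98.6]
 [ -73.6  -52.   137.9]
 [ -45.6  -48.4  233.6]]
```

View pics/f.png

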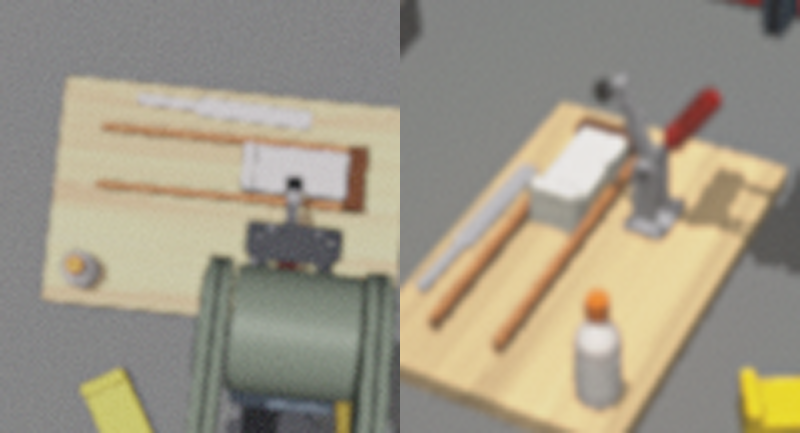

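The foot sits flush against the dark stop (left panel, columns 243–350). The clamp is still open, with its pad over the foot's bridge. Next I'll descend behind the handle and push it over.

Request:
move_arm([
  {"x":0,"y":0,"z":40,"rx":0,"ry":0,"rz":0},
  {"x":0,"y":0,"z":35,"rx":0,"ry":0,"rz":0},
  {"x":0,"y":0,"z":14,"rx":0,"ry":0,"rz":0},
  {"x":0,"y":5,"z":0,"rx":0,"ry":0,"rz":0},
  {"x":0,"y":5,"z":0,"rx":0,"ry":0,"rz":0},
  {"x":0,"y":5,"z":0,"rx":0,"ry":0,"rz":0},
  {"x":0,"y":5,"z":0,"rx":0,"ry":0,"rz":0},
  {"x":0,"y":5,"z":0,"rx":0,"ry":0,"rz":0},
  {"x":0,"y":5,"z":0,"rx":0,"ry":0,"rz":0},
  {"x":0,"y":5,"z":0,"rx":0,"ry":0,"rz":0},
])

```text
time_s: 11.0
ee_pos: [432.4, -33.2, 126.2]
ee_rot: [180.0, 0.0, 84.7]
force: [-3.8, -0.0, 2.6]
gripper_width: 0.5
gripper_force: 2.7
```

Request:
move_arm([
  {"x":0,"y":4,"z":0,"rx":0,"ry":0,"rz":0},
  {"x":0,"y":4,"z":0,"rx":0,"ry":0,"rz":0},
  {"x":0,"y":4,"z":0,"rx":0,"ry":0,"rz":0},
  {"x":0,"y":4,"z":0,"rx":0,"ry":0,"rz":0},
  {"x":0,"y":4,"z":0,"rx":0,"ry":0,"rz":0},
])

```text
time_s: 11.5
ee_pos: [446.4, -34.0, 126.0]
ee_rot: [-179.4, -0.0, 84.7]
force: [-7.3, 2.7, 7.3]
gripper_width: 0.3
gripper_force: 4.2
```

Request:
move_arm([
  {"x":0,"y":4,"z":0,"rx":0,"ry":0,"rz":0},
  {"x":0,"y":4,"z":0,"rx":0,"ry":0,"rz":0},
  {"x":0,"y":4,"z":0,"rx":0,"ry":0,"rz":0},
])

```text
time_s: 11.8
ee_pos: [463.7, -36.0, 126.0]
ee_rot: [-180.0, 0.0, 84.7]
force: [-2.0, 0.0, 2.7]
gripper_width: 0.4
gripper_force: 1.2
```

```bash
python3 - <<'E'
from h import *
s=state();print(w2j(s['ee_pos']),s['force'],s['ee_rot'])
g=grab_frame('side')
b=cv2.resize(g['img'][155:265,200:310],(600,600),interpolation=cv2.INTER_CUBIC);cv2.imwrite('pics/g.png',b[...,::-1])
E
```

```text
[[-63.33672452 -58.23340166 126.03099724]] [-1.95562554e+00  1.15149613e-03  2.69901001e+00] [-1.79971417e+02  3.82099408e-03  8.47384456e+01]
```

View pics/g.png

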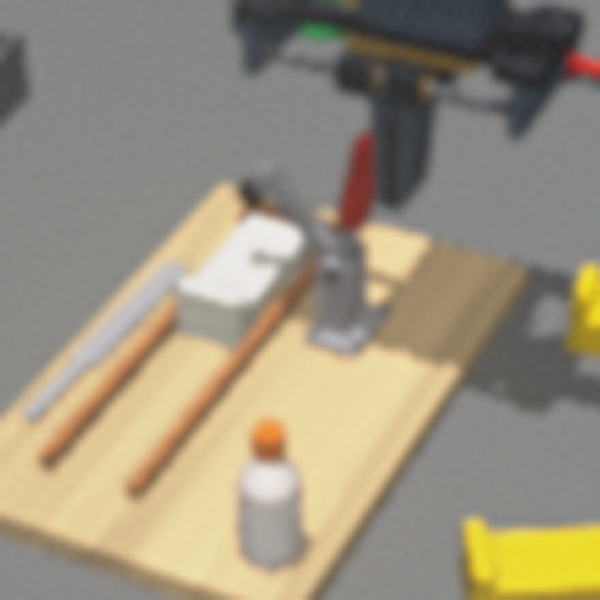

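The handle is nearly upright (360, 180) with the finger behind it, and the arm is coming down. I'll push on past centre.

Request:
move_arm([
  {"x":0,"y":4,"z":0,"rx":0,"ry":0,"rz":0},
  {"x":0,"y":4,"z":0,"rx":0,"ry":0,"rz":0},
  {"x":0,"y":4,"z":0,"rx":0,"ry":0,"rz":0},
  {"x":0,"y":4,"z":0,"rx":0,"ry":0,"rz":0},
  {"x":0,"y":4,"z":0,"rx":0,"ry":0,"rz":0},
  {"x":0,"y":0,"z":0,"rx":0,"ry":0,"rz":0},
])

```text
time_s: 12.45
ee_pos: [484.6, -37.9, 125.9]
ee_rot: [180.0, 0.0, 84.7]
force: [1.0, -0.3, -0.2]
gripper_width: 0.4
gripper_force: 0.0
```

Request:
move_arm([
  {"x":0,"y":-15,"z":0,"rx":0,"ry":0,"rz":0},
  {"x":0,"y":-25,"z":0,"rx":0,"ry":0,"rz":0},
  {"x":0,"y":-30,"z":-10,"rx":0,"ry":0,"rz":0},
  {"x":0,"y":-20,"z":-35,"rx":0,"ry":0,"rz":0},
  {"x":0,"y":-20,"z":-40,"rx":0,"ry":0,"rz":0},
  {"x":-20,"y":0,"z":-30,"rx":0,"ry":0,"rz":0},
  {"x":-40,"y":0,"z":0,"rx":0,"ry":0,"rz":0},
  {"x":-40,"y":0,"z":0,"rx":0,"ry":0,"rz":0},
  {"x":0,"y":0,"z":0,"rx":0,"ry":0,"rz":0},
  {"x":0,"y":0,"z":0,"rx":0,"ry":0,"rz":0},
])

```text
time_s: 13.45
ee_pos: [364.7, -127.7, 240.8]
ee_rot: [-180.0, -0.0, 84.6]
force: [-0.1, 1.1, -0.3]
gripper_width: 0.6
gripper_force: 0.0
```

```bash
python3 - <<'E'
from h import *
s=state();print(w2j(s['ee_pos']),s['force'],s['time_s'])
f=grab_frame('top');g=grab_frame('side')
a=cv2.resize(f['img'][120:250,170:290],(400,433),interpolation=cv2.INTER_CUBIC)
b=cv2.resize(g['img'][165:265,200:300],(400,433),interpolation=cv2.INTER_CUBIC);cv2.imwrite('pics/i.png',np.hstack([a,b])[...,::-1])
E
```

```text
[[-153.44928192 -158.66214885  240.82686331]] [-0.06797163  1.14008924 -0.3230693 ] 13.45
```

View pics/i.png

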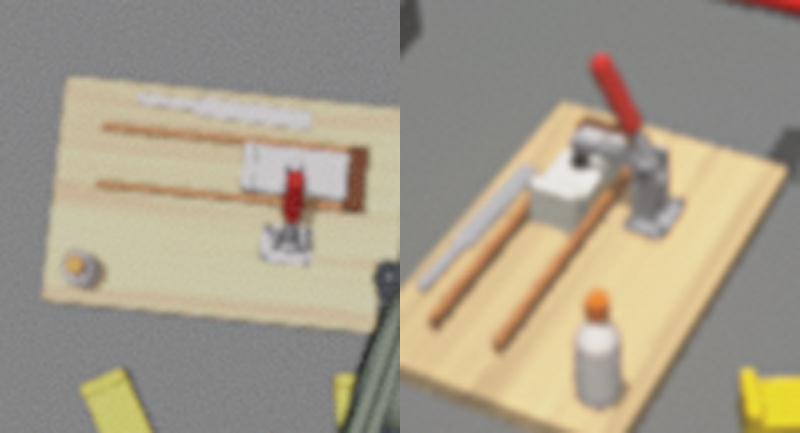

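The clamp has snapped shut: the handle leans to +x (right panel, 615, 90) and the pad is down on the foot (585, 160). The foot is still against the stop and the hand is clear.

```bash
python3 -c "from workcell import *; print(job_done())"
```

```text
the job is handed in; nothing more can be done
None
```

The foot is against the end stop, the clamp is snapped shut with its pad down on the foot, the hand is clear, and the job was handed in at about 13.5 s; the hand-in gave no verdict.

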